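# Stand the slumped stock cartons back up

### The arm

A 7-joint arm with a two-finger parallel gripper is mounted at the origin on the work surface. World frame = base frame: x ahead of the robot, y to its left, z up, the work surface at z = 0. Lengths are in mm, angles in rad, forces in N, time in s.
With the tool pointing down it reaches from about 400 to 875 mm from the base axis. Payload 6.5 kg.
Tool frame: the origin (TCP) lies at the very end of the fingers, on their centre line; the grasp point (between the pads) lies 19 mm behind it; z points along the fingers, y is the line along which they close (so a half turn about z gives the same grasp; the last joint's range is limited). The gripper opens to 85 mm and grips with 20 to 120 N. Pads are 22 mm wide; open, the fingers measure 114 mm over their backs; the gripper's body (76 mm by 85 mm) begins 54 mm behind the grasp point. The pads swing forward as they close: fully open they stand 13 mm farther back than shut.
Start: joints at [-1.306, 0.536, -0.004, 1.538, 0.003, 1.067, -0.071], TCP at [211.116, 614.752, 207.89] pointing down, gripper open.
Joint ranges: [-2.7, 2.7], [-0.37, 2.16], [-1.27, 1.26], [0.24, 2.4], [-1.31, 4.45], [0.19, 1.91], [-2.76, 2.76]. Speed limits (rad/s): [2.39, 2.39, 3.14, 3.14, 3.14, 3.14, 3.14].

### API

Orientations are given as [roll, pitch, yaw] about the fixed x, y, z axes, in that order (R = Rz(yaw) Ry(pitch) Rx(roll)).
In Python, from bench import * gives the robot as it stands. The module is installed in compiled form; this text tells all that it offers.
- The arm moves only by the tool move_arm, never from a script. Its arguments are lists of equal length, an entry for each row: "linear": the shift along the world's x, y, z in cm, a list of three; "angular": the turn, a rotation vector about the world's x, y, z in degrees, a list of three; "hand": the closure, from -1 (fully open) to 1 (shut). In form: {"linear": [[tx, ty, tz], ...], "angular": [[wx, wy, wz], ...], "hand": [hand, ...]}. A call has 1 to 20 rows; each row is the pose to reach, as a shift and turn from the pose commanded when the call began; what a row does not reach only later rows make up. A row lasts 1/12 s, in which the tool goes at most 41.7 mm and 7.16 degrees, less where a joint would pass 70% of its speed; a pose out of reach is approached as far as the arm can. A call with a gripper value outside its range is refused whole. The fingers move at their own pace and stop on an object; "squeeze" is the grip in N (left out, the last holds). Time passes only in rows, so rows that repeat a pose let the fingers close. It gives the time, the measured TCP pose, the force, the opening and the grip force at its end, in the units of the state.
- observe(): the state, without advancing time (a new reading comes with each control period).
- get_image(name): name is "side" or "top"; returns (picture, depth): 420x560x3 uint8, red, green, blue; 420x560 float32, mm along the optical axis (not along the pixel's ray), 0 where there is no reading.
- camera_info(name): a dict with "mtx" (3x3 intrinsics, pixels), "k1" (the pictures are not rectified: a ray, as slopes to the right and down, at radius r is drawn at 1 + k1 r^2 times it, then the intrinsics apply), "xyz" and "attitude" of the camera in the world. Camera axes: x right, y down, z forward; pixel columns grow to the right and rows downward; lengths in mm; the calibration is good to about 2 mm. A picture is of the moment at which its call begins. camera_info takes no time and is no camera call.
- job_done(): hands the job in; it is judged then, once.
The state is a dict: "clock": time; "joints": joint angles; "joint_vel": joint speeds; "effort": joint torques, N m; "eef_pos": TCP position; "tcp_rot": TCP orientation; "force": force on the tool from outside, world axes, zero at the start; "torque": the same for the moment, N m; "width": finger opening in mm; "finger_force": force on a finger pad.
Only numpy, scipy, OpenCV 4.12 (cv2) and the standard library are available. Lean on these libraries where they do the work, as an engineer would, in place of code of your own. Each camera call takes 0.05 s, during which the arm holds its last target. There are 200 camera calls.

### The job

Two cartons at the end of the row have slumped onto the stack of gold modules. Push them back upright with your fingers and push the row closed, so that all three cartons stand squarely in line, face to face against the steel bookend; do not lift or topple a carton, and leave the gold modules and everything else where they are.

Things in the scene. Friction and masses are not known exactly. Their poses are not given: they have to be found in the camera images.
- bookend: black welded steel bookend, screwed down and immovable: an upright plate 140 mm wide (x) and 150 mm high with a 100 mm foot behind it. Origin: on the board, middle of the foot of the upright's plain face. The row of cartons belongs on its -y side, thickness along y: y runs along the row towards the bookend, x along the cartons' depth, z up.
- carton_first: White carton, 150 deep (x) x 60 thick (y) x 140 mm tall (z), 0.28-0.56 kg, loose. Origin: centre of its underside; z up through its top, y to the bookend. It stands upright against the bookend.
- carton_middle: White carton, 150 deep (x) x 60 thick (y) x 140 mm tall (z), 0.28-0.56 kg, loose. Origin: centre of its underside; z up through its top, y to the bookend. Second of the row: slumped 30 deg away from the bookend onto the last carton. Only its lower outer edge (y -30, z 0) is on the board; it pivots there and stands by itself within 23 deg of upright, then 12-30 mm off the first carton and 9 mm off the last.
- carton_last: White carton, 150 deep (x) x 60 thick (y) x 140 mm tall (z), 0.28-0.56 kg, loose. Origin: centre of its underside; z up through its top, y to the bookend. Third, at the row's open end: slumped the same 30 deg, leaning on the upper edge of the stack of three modules. Its upper outer edge (y -30, z 140) is 120 mm over the board and juts 5 mm past the stack, free to push. Each slides at 1-4 N; pushed over 70 mm up it may tip and jam.
- module_low: gold-plated laser module, base 80 x 34 mm (x, y), 18 mm high with a steel lid, 0.3 kg, loose; origin: centre of its underside. Bottom one of the stack of three (54 mm high, long side along the cartons' depth) on which the last carton leans.
- module_mid: gold-plated laser module, base 80 x 34 mm (x, y), 18 mm high with a steel lid, 0.3 kg, loose; origin: centre of its underside. Middle one of the stack of three.
- module_top: gold-plated laser module, base 80 x 34 mm (x, y), 18 mm high with a steel lid, 0.3 kg, loose; origin: centre of its underside. Top one of the stack of three; the last carton leans on its upper edge.
- pair_low: gold-plated laser module, base 80 x 34 mm (x, y), 18 mm high with a steel lid, 0.3 kg, loose; origin: centre of its underside. Lower one of a stack of two (36 mm high), some 30 to 60 mm beyond the stack of three, away from the bookend.
- pair_top: gold-plated laser module, base 80 x 34 mm (x, y), 18 mm high with a steel lid, 0.3 kg, loose; origin: centre of its underside. Upper one of the stack of two.
- single_module: gold-plated laser module, base 80 x 34 mm (x, y), 18 mm high with a steel lid, 0.3 kg, loose; origin: centre of its underside. Alone on the board to the left; bystander.
- tape_roll: roll of packing tape lying flat, 90 mm across, 24 mm high; origin: centre of its underside; bystander.
- screwdriver: red-handled screwdriver, about 0.2 m long, 26 mm thick, lying on the board to the right along its x; origin: under its middle; bystander.
- wash_bottle: closed white bottle, 60 mm across, 150 mm high; origin: centre of its underside; bystander.

How it is judged:
By the outcome, as a careful person would: the job done as asked, in the order asked, and still so for the second after the job is handed in, with the robot touching nothing.
It also fails if it takes over 32 s, if anything falls off the work surface, if the arm or the gripper's body presses on something with over 40 N, if the wrist force passes 120 N, or if a joint passes its speed limit or range.

## Working session

There is one attempt and no reset: what is moved stays moved. The work goes in short steps, Python scripts to look and compute and a tool call to move; the robot and the scene stay as the last step left them, time stands still between calls to the robot, and variables do not carry over. Pictures are saved under pics/ and viewed, at most 10 in all, crops included, and the job is handed in when it is done.

Besides the shell and the picture viewer there is one more tool, called after "Call:" as name(argument=value, ...) on one line, values as JSON. move_arm: Moves the arm, as the interface text tells. Its arguments: {"type":"object","properties":{"linear":{"type":"array","items":{"type":"array","items":{"type":"number"}}},"angular":{"type":"array","items":{"type":"array","items":{"type":"number"}}},"hand":{"type":"array","items":{"type":"number"}},"squeeze":{"type":"number"}},"required":["linear","angular","hand"]}

```bash
mkdir -p pics; cat > h.py <<'E'
from bench import *
import numpy as np, cv2
from scipy.spatial.transform import Rotation as R
def cloud(name):
    p,d=get_image(name); c=camera_info(name); K=np.array(c["mtx"]); k=c["k1"]
    v,u=np.mgrid[:420,:560].astype(float)
    n=cv2.undistortPoints(np.stack([u.ravel(),v.ravel()],1)[:,None],K,np.array([k,0,0,0,0.]))[:,0]
    P=np.c_[n,np.ones(len(n))]*d.ravel()[:,None]
    att=np.array(c["attitude"]); 
    M=att if att.shape==(3,3) else R.from_euler('xyz',att).as_matrix()
    W=P@M.T+np.array(c["xyz"]); W[d.ravel()<=0]=np.nan
    return p,W.reshape(420,560,3)
E
python3 - <<'E'
from h import *
for n in("side","top"):
    print(n,camera_info(n))
    p,W=cloud(n); cv2.imwrite(f"pics/{n}0.png",cv2.resize(p[...,::-1],(784,588))); np.save(n+"0.npy",W)
    print(np.nanmedian(W[...,2]))
print(observe())
E
```

```text
side {'mtx': array([[412.94119175,   0.        , 282.76853241],
       [  0.        , 412.94119175, 216.53268797],
       [  0.        ,   0.        ,   1.        ]]), 'k1': 0.009391626435060781, 'xyz': array([  46.06458991, -491.23812467,  880.85021506]), 'attitude': array([-2.48561305,  0.00512077, -0.73971224])}
-0.16433362603777368
top {'mtx': array([[517.01996292,   0.        , 283.11251941],
       [  0.        , 517.01996292, 210.04809133],
       [  0.        ,   0.        ,   1.        ]]), 'k1': -0.026246357923523325, 'xyz': array([ 332.62498171,  -22.1419301 , 1636.36301972]), 'attitude': array([-3.03370092,  0.00465969, -1.59082507])}
-0.15376162506561286
{'clock': 0.1, 'joints': array([-1.30620467,  0.53709216, -0.00444059,  1.53877275,  0.00262297,
        1.06727949, -0.07122976]), 'joint_vel': array([-0.00121227, -0.00270521,  0.00026107, -0.00171405, -0.00068329,
        0.0001367 ,  0.00020571]), 'effort': array([ 2.09670601e-03, -5.84562635e+01,  1.05167907e+00, -2.59775573e+01,
        1.27072560e-02,  4.66694459e-03,  9.06994757e-06]), 'eef_pos': array([210.94152604, 614.18747464, 207.10018206]), 'tcp_rot': array([-3.14005226e+00,  1.33462466e-04,  2.81085584e+00]), 'force': array([0.27440052, 0.31735643, 0.53445448]), 'torque': array([0.0138087 , 0.01100276, 0.00965491]), 'finger_force': 0.0, 'width': 85.48883973764045}
```

View pics/side0.png

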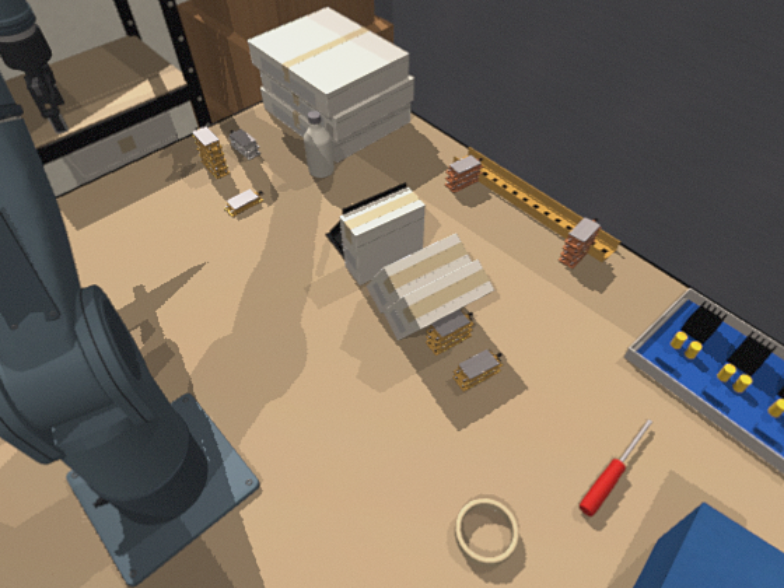

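View pics/top0.png

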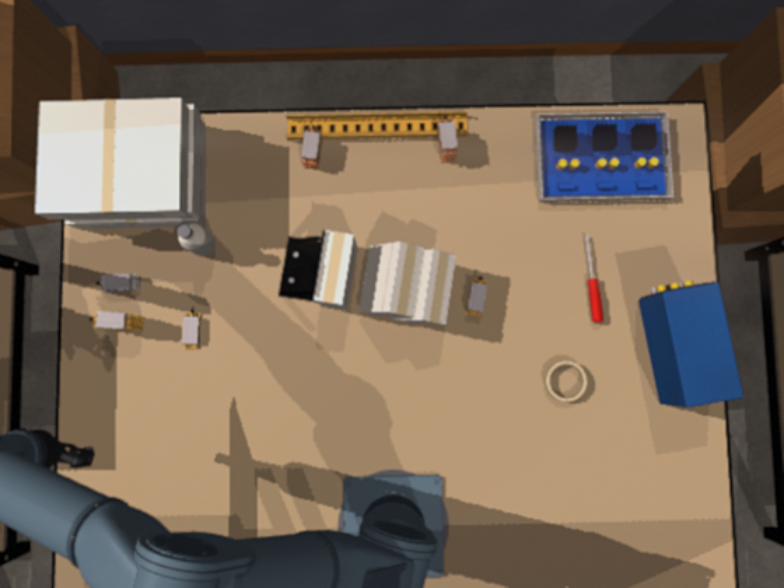

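Side view: the first carton stands at the bookend (px ~385,230 in the 784-wide picture). The slumped pair is at ~(430,280), the stack of three at (450,330) and the pair at (478,368). In the top view the row runs from (300,268) to (480,295).

```bash
python3 - <<'E'
from h import *
W=np.load("top0.npy"); S=np.load("side0.npy")
A=W[150:250,190:370].reshape(-1,3); B=S[120:290,225:385].reshape(-1,3)
for nm,Q in(("top",A),("side",B)):
    q=Q[(Q[:,2]>134)&(Q[:,2]<148)]
    # first-carton top: largest +y cluster
    print(nm,len(q),np.median(q[:,2]),q[:,1].min(),q[:,1].max())
    r=cv2.minAreaRect(q[:,:2].astype(np.float32)); print(r); print(cv2.boxPoints(r).round(1).tolist())
for nm,P in(("pair",W[190:235,325:355]),("stack3",W[180:235,300:330]),):
    Q=P.reshape(-1,3)
    for z in (18,36,54):
        q=Q[abs(Q[:,2]-z)<4]
        if len(q)>15:
            r=cv2.minAreaRect(q[:,:2].astype(np.float32)); print(nm,z,len(q),r)
# Height profile along the row through middle, top image
from numpy import deg2rad
q=A[(A[:,2]>134)&(A[:,2]<148)]
np.save("all.npy",np.r_[A,B])
E
```

```text
top 2149 140.75203016244427 -131.3200837564645 156.03535774740783
((534.65771484375, 11.196121215820312), (275.1747741699219, 154.19790649414062), 78.41193389892578)
[[431.5, -108.0999984741211], [582.5, -139.10000610351562], [637.7999877929688, 130.5], [486.79998779296875, 161.5]]
side 2588 139.6272141389012 -123.1633896626023 155.1673137392719
((535.6824951171875, 17.806381225585938), (271.144287109375, 154.4707489013672), 79.01204681396484)
[[434.0, -100.5999984741211], [585.7000122070312, -130.0], [637.2999877929688, 136.1999969482422], [485.70001220703125, 165.60000610351562]]
pair 18 25 ((499.43450927734375, -194.87464904785156), (30.55967903137207, 88.10857391357422), 83.56614685058594)
pair 36 161 ((500.08160400390625, -199.00674438476562), (34.09171676635742, 74.22311401367188), 78.52247619628906)
```

```bash
python3 - <<'E'
from h import *
W=np.load("top0.npy"); S=np.load("side0.npy")
A=W[150:250,190:370].reshape(-1,3); B=S[120:290,225:385].reshape(-1,3)
for nm,Q in(("top",A),("side",B)):
    q=Q[(Q[:,2]>134)&(Q[:,2]<148)&(Q[:,1]>60)]
    r=cv2.minAreaRect(q[:,:2].astype(np.float32)); print(nm,len(q),r)
a=np.deg2rad(-11.3); ey=np.array([-np.sin(a),np.cos(a)]); ex=np.array([np.cos(a),np.sin(a)])
for nm,Q in(("top",A),("side",B)):
    x=Q[:,:2]@ex;y=Q[:,:2]@ey
    m=(Q[:,2]>60)&(y<190)&(y>-150); print(nm,"x range",np.percentile(x[m],[1,50,99]).round(1))
    for lo in (455,515,565):
      m=(abs(x-lo)<4)&np.isfinite(x); o=np.argsort(-y[m]); 
      print(nm,lo,[(int(round(i)),int(round(j))) for i,j in zip(y[m][o],Q[m,2][o]) ][::5 if nm=="top" else 6])
    # sloped faces: slump: x-range by carton
    for zl in (85,120,135):
      m=(abs(Q[:,2]-zl)<8)&(y<60)&(y>-220); print(zl,y[m].min().round(),x[m].min().round(),x[m].max().round())
E
```

```text
top 1043 ((554.2945556640625, 113.60631561279297), (65.2951889038086, 150.38815307617188), 80.13430786132812)
side 1139 ((555.5640258789062, 114.466796875), (69.9500503540039, 151.52392578125), 80.53015899658203)
top x range [444.5 517.8 595.3]
top 455 [(377, -7), (371, 5), (363, -1), (357, -2), (352, 0), (343, 1), (337, 1), (333, 3), (326, 2), (319, 11), (313, 6), (306, 8), (300, -1), (294, 1), (288, 1), (281, 2), (275, 1), (267, 2), (258, -1), (246, 151), (241, 138), (236, 142), (229, 143), (224, 140), (218, 145), (212, 142), (207, 140), (202, 148), (197, 135), (191, 140), (187, 79), (186, 134), (186, 20), (181, 0), (174, -4), (170, 2), (161, 2), (155, 35), (149, 44), (143, 57), (138, 62), (132, 72), (125, 88), (119, 93), (113, 110), (106, 115), (97, 139), (90, 150), (84, 146), (79, 148), (73, 142), (68, 142), (62, 135), (58, 133), (52, 131), (46, 130), (41, 128), (35, 123), (29, 134), (25, 138), (20, 146), (15, 149), (11, 145), (5, 149), (0, 141), (-7, 132), (-12, 132), (-18, 129), (-22, 128), (-26, 1), (-31, 126), (-39, 4), (-44, 4), (-51, 2), (-58, 6), (-64, 1), (-71, 0), (-77, 
[... 5184 characters left out ...]
6, 25), (85, 147), (81, 144), (77, 140), (73, 138), (68, 138), (64, 136), (59, 135), (56, 130), (52, 130), (49, 123), (43, 122), (20, 146), (16, 146), (12, 143), (9, 142), (5, 142), (1, 135), (-2, 138), (-5, 134), (-8, 47), (-10, 131), (-11, 129), (-14, 130), (-18, 128), (-19, 40), (-22, 123), (-23, 3), (-24, 3), (-26, 123), (-27, 123), (-30, 122), (-36, -1), (-41, -1), (-47, 0), (-54, -2), (-60, -4), (-88, 20), (-98, 27), (-103, 23), (-109, 2), (-113, 21), (-118, 0), (-123, 2), (-127, -2), (-132, 2), (-138, 0), (-143, -3), (-148, -5), (-152, -3), (-156, -1), (-162, -3), (-166, -2), (-171, -1), (-176, 0), (-181, 1), (-188, -3)]
85 -12.0 444.0 451.0
120 -33.0 445.0 602.0
135 -25.0 445.0 601.0
```

```bash
python3 - <<'E'
from h import *
W=np.load("top0.npy"); S=np.load("side0.npy")
Q=np.r_[W[150:250,190:370].reshape(-1,3),S[120:290,225:385].reshape(-1,3)]
a=np.deg2rad(-9.8); ex=np.array([np.cos(a),np.sin(a)]); ey=np.array([-np.sin(a),np.cos(a)])
x=Q[:,:2]@ex;y=Q[:,:2]@ey;z=Q[:,2]
print("z0",np.nanmedian(z[abs(z)<8]))
for n,m in (("first",(abs(z-140)<6)&(y>130)),("mid",(y>55)&(y<95)&(z>125)),("last",(y<25)&(y>-40)&(z>112)),("pair",(abs(z-36)<6)&(y<-40)&(y>-140)),("st3",(abs(z-53)<3)&(y<10)&(y>-60))):
    print(n,m.sum(),"x",np.percentile(x[m],[1,99]).round(1),"y",np.percentile(y[m],[1,99]).round(1))
m=(z>10)&(z<125)&(y>165)&(y<230)&(x>440)&(x<600)
A=np.c_[x[m],np.ones(m.sum())];s=np.linalg.lstsq(A,y[m],rcond=None)[0];print("first face: slope deg",np.rad2deg(s[0]),np.median(y[m]))
for lo in(460,490,520,550,580):
    m=(abs(x-lo)<15)&(z>112)&(y<20)&(y>-60); print(lo,np.percentile(y[m],3).round(1), end=" ")
for t in (0,45):
    zt=np.r_[ey*np.sin(np.deg2rad(t)),-np.cos(np.deg2rad(t))]; yt=np.r_[ex,0]
    T=np.c_[np.cross(yt,zt),yt,zt]; R0=R.from_euler('xyz',observe()["tcp_rot"])
    print(t,(R.from_matrix(T)*R0.inv()).as_rotvec(degrees=True).round(1))
print(ex,ey)
E
```

```text
z0 -0.6986303494884964
first 2092 x [453.8 601.1] y [173.7 236.9]
mid 1227 x [451.1 598.9] y [55.3 90.3]
last 2618 x [445.4 593.5] y [-39.4  23.5]
pair 577 x [492.2 560.3] y [-127.7  -40.1]
st3 280 x [447.8 555.5] y [-40.8  -4.9]
first face: slope deg -7.472231694400621 175.18775134532495
460 -43.3 490 -43.2 520 -43.2 550 -43.6 580 -43.9 0 [  0.1  -0.1 -80.9]
45 [ 42.   24.8 -76.4]
[ 0.9854079 -0.1702095] [0.1702095 0.9854079]
```

Call:
move_arm(linear=[[3,-4,3],[7,-12,5],[12,-22,5.3],[17,-30,5.3],[20.9,-36.4,5.3],[20.9,-36.4,5.3],[20.9,-36.4,5.3],[20.9,-36.4,5.3],[20.9,-36.4,5.3],[20.9,-36.4,5.3],[28.4,-80.1,5.3],[28.4,-80.1,5.3],[28.4,-80.1,5.3],[28.4,-80.1,5.3],[28.4,-80.1,5.3],[28.4,-80.1,5.3],[28.4,-80.1,5.3],[28.4,-80.1,5.3],[28.4,-80.1,5.3],[28.4,-80.1,5.3]], angular=[[0,0,-5],[0,0,-10],[0,0,-15],[0,0,-20],[0,0,-25],[0,0,-30],[0,0,-35],[0,0,-40],[0,0,-45],[0,0,-50],[0,0,-55],[0,0,-60],[0,0,-65],[0,0,-70],[0,0,-75],[0,0,-81],[0,0,-81],[0,0,-81],[0,0,-81],[0,0,-81]], hand=[-1,-1,-1,-1,-1,-1,-1,-1,-1,-1,-1,-1,-1,-1,-1,-1,-1,-1,-1,-1])

```text
clock: 1.77
eef_pos: [488.2, -151.1, 260.8]
tcp_rot: [3.142, -0.0, 1.398]
force: [0.9, 0.9, -0.7]
width: 85.5
finger_force: 0.0
```

Call:
move_arm(linear=[[0,0,0],[0,0,-1],[0,0,-2],[0,0,-4],[0,0,-6],[0,0,-8],[0,0,-8],[0,0,-8],[0,0,-8],[0,0,-8]], angular=[[6.2,-1.1,0],[12.4,-2.2,0],[18.6,-3.3,0],[24.8,-4.3,0],[31,-5.4,0],[37.2,-6.5,0],[44.3,-7.7,0],[44.3,-7.7,0],[44.3,-7.7,0],[44.3,-7.7,0]], hand=[-1,-1,-1,-1,-1,-1,-1,-1,-1,-1])

```text
clock: 2.6
eef_pos: [488.9, -148.9, 181.1]
tcp_rot: [-3.141, -0.783, 1.398]
force: [1.4, 0.7, -0.7]
width: 85.4
finger_force: 0.0
```

Call:
move_arm(linear=[[0.7,0,-3.5],[1.3,0,-7],[1.3,0,-9.3],[1.3,0,-9.3],[1.4,0.6,-9.3],[1.5,1.2,-9.3],[1.6,1.8,-9.3],[1.7,2.2,-9.3],[1.75,2.6,-9.3],[1.8,3.0,-9.3],[1.85,3.4,-9.3],[1.9,3.7,-9.3],[1.95,4.0,-9.3],[2.0,4.3,-9.3],[2.05,4.6,-9.3],[2.05,4.6,-9.3]], angular=[[0,0,0],[0,0,0],[0,0,0],[0,0,0],[0,0,0],[0,0,0],[0,0,0],[0,0,0],[0,0,0],[0,0,0],[0,0,0],[0,0,0],[0,0,0],[0,0,0],[0,0,0],[0,0,0]], hand=[-1,-1,-1,-1,-1,-1,-1,-1,-1,-1,-1,-1,-1,-1,-1,-1])

```text
clock: 3.93
eef_pos: [508.9, -102.4, 87.9]
tcp_rot: [-3.14, -0.786, 1.397]
force: [0.2, 0.3, -0.1]
width: 85.3
finger_force: 0.0
```

```bash
python3 - <<'E'
from h import *
p,W=cloud("side"); cv2.imwrite("pics/side1.png",cv2.resize(p[100:300,200:400,::-1],(600,600),interpolation=cv2.INTER_CUBIC))
print(observe()["eef_pos"],observe()["force"])
E
```

```text
[ 508.88445978 -102.76589913   87.79115392] [ 0.20775947 -0.45403861  0.23824162]
```

View pics/side1.png

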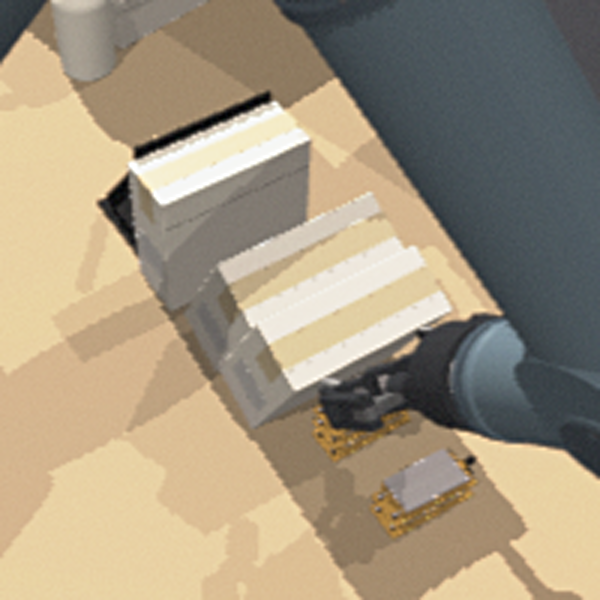

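The fingers (360,400) are under the last carton's upper edge, above the stack, and both cartons have begun to rise. I'll keep pushing.

Call:
move_arm(linear=[[0.05,0.3,0],[0.1,0.6,0],[0.15,0.9,0],[0.2,1.2,0],[0.25,1.5,0],[0.25,1.5,0]], angular=[[0,0,0],[0,0,0],[0,0,0],[0,0,0],[0,0,0],[0,0,0]], hand=[-1,-1,-1,-1,-1,-1])

```text
clock: 4.48
eef_pos: [511.5, -87.2, 88.0]
tcp_rot: [-3.14, -0.786, 1.397]
force: [0.2, -0.0, -0.2]
width: 85.8
finger_force: 0.0
```

```bash
cat > look.py <<'E'
from h import *
import sys
n=sys.argv[1]
p,W=cloud("side"); cv2.imwrite(f"pics/side{n}.png",cv2.resize(p[100:300,200:400,::-1],(600,600),interpolation=cv2.INTER_CUBIC))
_,T=cloud("top")
o=observe(); a=np.deg2rad(-9.8); ex=np.array([np.cos(a),np.sin(a)]); ey=np.array([-np.sin(a),np.cos(a)])
print("tcp x',y'",o["eef_pos"][:2]@ex,o["eef_pos"][:2]@ey,o["force"])
Q=np.r_[T[140:260,180:380].reshape(-1,3),W[100:300,200:400].reshape(-1,3)]
x=Q[:,:2]@ex;y=Q[:,:2]@ey
for lo in (470,500,570):
    m=(abs(x-lo)<10)&(y>-60)&(y<200); b=((y[m]+60)//10).astype(int)
    print(lo,[(int(i*10-55),int(np.percentile(Q[m,2][b==i],80))) for i in range(26) if (b==i).sum()>3])
E
python3 look.py 2
```

```text
tcp x',y' 518.9570645868827 0.27184150073719593 [-0.13255698 -0.3179285  -1.27782436]
470 [(-55, 159), (-45, 145), (-35, 135), (-25, 125), (-15, 1), (-5, 135), (5, 138), (15, 141), (25, 144), (35, 147), (45, 149), (55, 150), (65, 140), (75, 141), (85, 144), (95, 147), (105, 149), (115, 151), (125, 146), (135, 102), (145, 60), (155, 8), (165, 3), (175, 124), (185, 141), (195, 140)]
500 [(-55, 1), (-45, 35), (-35, 51), (-25, 56), (-15, 56), (-5, 135), (5, 139), (15, 142), (25, 144), (35, 147), (45, 148), (55, 149), (65, 139), (75, 141), (85, 144), (95, 146), (105, 149), (115, 150), (125, 147), (135, 100), (145, 57), (155, 8), (165, 3), (175, 133), (185, 141), (195, 140)]
570 [(-55, 156), (-45, 141), (-35, 131), (-25, 126), (-15, 42), (-5, 135), (5, 139), (15, 142), (25, 144), (35, 147), (45, 148), (55, 151), (65, 139), (75, 141), (85, 144), (95, 147), (105, 149), (115, 152), (125, 144), (135, 102), (145, 54), (155, 2), (165, 2), (175, 132), (185, 140), (195, 140)]
```

Call:
move_arm(linear=[[0,0,0],[0,0,0],[0,0,0],[0,0,0]], angular=[[0,0,0],[0,0,0],[0,0,0],[0,0,0]], hand=[-1,-1,-1,-1])

```text
clock: 4.92
eef_pos: [511.4, -88.4, 87.8]
tcp_rot: [-3.14, -0.785, 1.396]
force: [-0.5, 0.2, 0.1]
width: 85.2
finger_force: 0.0
```

```bash
python3 look.py 3
```

```text
tcp x',y' 519.0317540902549 -0.020716312246491952 [-0.26467414 -0.38220259 -0.65607159]
470 [(-55, 158), (-45, 145), (-35, 134), (-25, 124), (-15, 1), (-5, 2), (5, 1), (15, 128), (25, 137), (35, 142), (45, 143), (55, 143), (65, 143), (75, 143), (85, 144), (95, 137), (105, 143), (115, 143), (125, 142), (135, 141), (145, 143), (155, 144), (165, 139), (175, 137), (185, 141), (195, 140)]
500 [(-55, 0), (-45, 34), (-35, 51), (-25, 55), (-15, 56), (-5, 45), (5, 1), (15, 127), (25, 138), (35, 142), (45, 143), (55, 142), (65, 143), (75, 143), (85, 142), (95, 138), (105, 142), (115, 142), (125, 143), (135, 142), (145, 141), (155, 141), (165, 142), (175, 137), (185, 141), (195, 140)]
570 [(-55, 155), (-45, 143), (-35, 131), (-25, 126), (-15, 39), (-5, 3), (5, 2), (15, 131), (25, 138), (35, 141), (45, 142), (55, 143), (65, 143), (75, 143), (85, 141), (95, 137), (105, 144), (115, 141), (125, 143), (135, 143), (145, 141), (155, 141), (165, 139), (175, 138), (185, 141), (195, 141)]
```

View pics/side3.png

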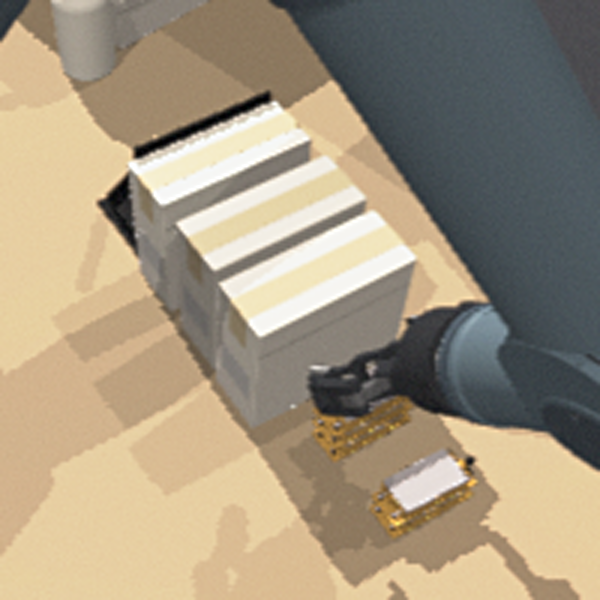

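Both cartons now stand upright in line, with small gaps between them. The fingers (345,390) are clear of the last carton's face. Next I'll lower them between the stack and that face.

Call:
move_arm(linear=[[0.05,0.3,-0.5],[0.1,0.6,-1.0],[0.15,0.9,-1.5],[0.2,1.2,-2.0],[0.25,1.5,-2.5],[0.3,1.8,-3.0],[0.36,2.1,-3.5],[0.38,2.2,-3.6],[0.38,2.2,-3.6]], angular=[[0,0,0],[0,0,0],[0,0,0],[0,0,0],[0,0,0],[0,0,0],[0,0,0],[0,0,0],[0,0,0]], hand=[-1,-1,-1,-1,-1,-1,-1,-1,-1])

```text
clock: 5.77
eef_pos: [515.0, -65.7, 51.4]
tcp_rot: [-3.139, -0.785, 1.396]
force: [-0.6, -0.6, 0.2]
width: 85.5
finger_force: 0.0
```

```bash
cat >> look.py <<'E'
s=[0,0,0]
P=W[100:300,200:400].reshape(-1,3); x=P[:,:2]@ex; y=P[:,:2]@ey; z=P[:,2]
for n,l,h in (("last",35,75),("mid",100,150),("first",182,225)):
    m=(abs(z-140)<5)&(y>l)&(y<h)&(x>420)&(x<640)
    print(n,"x",np.percentile(x[m],[1,99]).round(1),"z",np.median(z[m]).round(1))
yy=y[(abs(z-140)<5)&(x>460)&(x<590)&(y>0)&(y<260)]; hh=np.histogram(yy,np.arange(10,250,3)); print([(int(b),int(c)) for b,c in zip(hh[1],hh[0])])
for lo in range(460,600,20):
    m=(abs(x-lo)<10)&(z>75)&(z<130)&(y>0)&(y<90); print(lo,np.median(y[m]).round(1) if m.sum()>8 else None,end="; ")
E
python3 look.py 4
```

```text
tcp x',y' 519.1248560296578 22.259345800700856 [ 0.27910164 -0.07567429 -0.46941317]
470 [(-55, 2), (-45, 130), (-35, 125), (-25, 116), (-15, 100), (-5, 90), (5, 0), (15, 1), (25, 122), (35, 141), (45, 142), (55, 140), (65, 140), (75, 140), (85, 140), (95, 138), (105, 141), (115, 141), (125, 141), (135, 141), (145, 141), (155, 139), (165, 1), (175, 136), (185, 142), (195, 142)]
500 [(-55, 153), (-45, 138), (-35, 54), (-25, 55), (-15, 55), (-5, 48), (5, 2), (15, 3), (25, 130), (35, 141), (45, 140), (55, 142), (65, 141), (75, 141), (85, 141), (95, 139), (105, 141), (115, 141), (125, 142), (135, 141), (145, 140), (155, 140), (165, 3), (175, 138), (185, 141), (195, 144)]
570 [(-55, 144), (-45, 118), (-35, 124), (-25, 116), (-15, 102), (-5, 91), (5, 3), (15, 4), (25, 129), (35, 140), (45, 141), (55, 141), (65, 141), (75, 140), (85, 140), (95, 139), (105, 140), (115, 142), (125, 142), (135, 142), (145, 140), (155, 141), (165, 3), (175, 138), (185, 140), (195, 141)]
last x [446.4 594.9] z 139.2
mid x [452.3 600.7] z 139.0
first x [454.1 601.6] z 139.0
[(10, 0), (13, 0), (16, 0), (19, 0), (2
[... 155 characters left out ...]
), (70, 42), (73, 51), (76, 49), (79, 51), (82, 35), (85, 4), (88, 0), (91, 7), (94, 60), (97, 53), (100, 46), (103, 50), (106, 41), (109, 48), (112, 47), (115, 45), (118, 47), (121, 51), (124, 44), (127, 37), (130, 50), (133, 44), (136, 43), (139, 45), (142, 43), (145, 44), (148, 49), (151, 36), (154, 14), (157, 1), (160, 0), (163, 0), (166, 0), (169, 0), (172, 33), (175, 56), (178, 43), (181, 41), (184, 38), (187, 46), (190, 40), (193, 36), (196, 43), (199, 51), (202, 32), (205, 42), (208, 42), (211, 46), (214, 37), (217, 33), (220, 38), (223, 38), (226, 44), (229, 35), (232, 57), (235, 58), (238, 3), (241, 0), (244, 0)]
460 25.7; 480 25.5; 500 25.4; 520 25.2; 540 25.2; 560 25.4; 580 25.2;
```

View pics/side4.png

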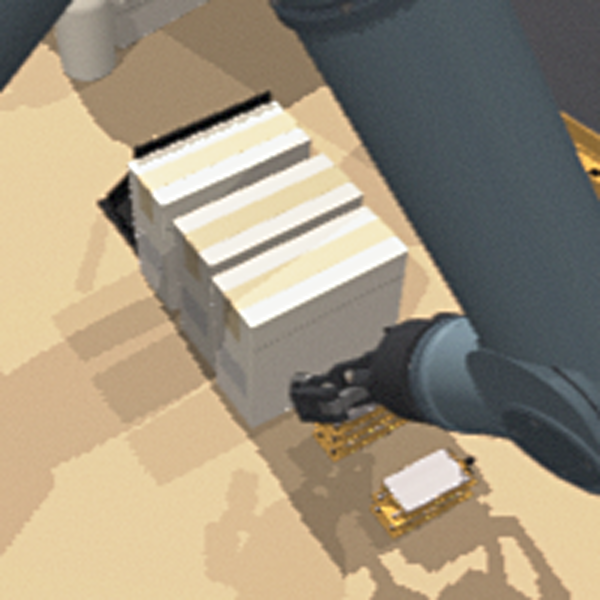

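All three stand upright and square. Along row x, though, the last carton sits about 6 mm off the line of the other two. Before closing the row I'll retract and nudge its near end low down, along its depth.

Call:
move_arm(linear=[[-0.4,-2.1,2.2],[-0.8,-4.2,5],[-0.8,-4.2,9],[-0.8,-4.2,13],[-0.8,-4.2,17],[-2,-4,17],[-5,-1,17],[-8,2,17],[-11,5,17],[-12.6,5.5,17],[-12.6,5.5,17],[-12.6,5.5,17]], angular=[[0,0,0],[0,0,0],[-6.2,1.1,0],[-12.4,2.2,0],[-18.6,3.3,0],[-24.8,4.3,0],[-31,5.4,0],[-37.2,6.5,0],[-44.3,7.7,0],[-44.3,7.7,0],[-44.3,7.7,0],[-44.3,7.7,0]], hand=[-1,-1,-1,-1,-1,1,1,1,1,1,1,1])

```text
clock: 6.87
eef_pos: [385.7, -7.6, 221.6]
tcp_rot: [-3.139, -0.001, 1.404]
force: [-0.1, 0.1, -1.4]
width: 0.6
finger_force: 0.0
```

Call:
move_arm(linear=[[-0.5,0,-1],[-1,0,-3],[-1,0,-5],[-1,0,-7],[-1,0,-9],[-1,0,-9],[-1,0,-9],[-1,0,-9]], angular=[[-1,-6,0],[-2,-12,0],[-3.1,-18,0],[-4.1,-24,0],[-5.1,-29.6,0],[-5.1,-29.6,0],[-5.1,-29.6,0],[-5.1,-29.6,0]], hand=[1,1,1,1,1,1,1,1])

```text
clock: 7.53
eef_pos: [374.0, -45.9, 151.3]
tcp_rot: [2.926, 0.165, 1.392]
force: [0.4, -0.3, 0.2]
width: -0.2
finger_force: 0.0
```

```bash
python3 look.py 5 | tail -5; python3 -c "
from h import *
o=observe();print(o['clock'],o['eef_pos'],R.from_euler('xyz',o['tcp_rot']).as_matrix().round(3),o['joints'].round(2))"
```

```text
last x [446.3 595. ] z 139.1
mid x [455.5 600.6] z 139.0
first x [456.5 602.5] z 139.2
[(10, 0), (13, 0), (16, 0), (19, 0), (22, 27), (25, 73), (28, 43), (31, 56), (34, 51), (37, 52), (40, 51), (43, 56), (46, 51), (49, 46), (52, 60), (55, 43), (58, 56), (61, 52), (64, 46), (67, 45), (70, 46), (73, 41), (76, 57), (79, 50), (82, 39), (85, 3), (88, 0), (91, 7), (94, 64), (97, 48), (100, 45), (103, 43), (106, 45), (109, 52), (112, 43), (115, 48), (118, 50), (121, 53), (124, 37), (127, 39), (130, 40), (133, 44), (136, 34), (139, 42), (142, 40), (145, 39), (148, 37), (151, 32), (154, 16), (157, 0), (160, 0), (163, 0), (166, 0), (169, 1), (172, 38), (175, 56), (178, 42), (181, 40), (184, 39), (187, 49), (190, 42), (193, 37), (196, 46), (199, 37), (202, 43), (205, 38), (208, 33), (211, 44), (214, 41), (217, 37), (220, 38), (223, 42), (226, 35), (229, 35), (232, 49), (235, 75), (238, 2), (241, 0), (244, 0)]
460 25.5; 480 25.4; 500 25.3; 520 25.2; 540 25.2; 560 24.9; 580 24.8; 7.6333 [372.58723332 -45.14417245 150.01569811] [[ 0.173  0.969  0.178]
 [ 0.971 -0.138 -0.194]
 [-0.163  0.207 -0.965]] [ 0.3   0.11 -0.54  2.39  0.53  0.59 -0.83]
```

Call:
move_arm(linear=[[1,0,3],[1.5,0,6],[2,0,8],[2,0,8],[2,0,8],[2,0,8],[2,0,8],[2,0,8]], angular=[[1,6,0],[2,12,0],[3.1,18,0],[4.1,24,0],[5.1,29.6,0],[5.1,29.6,0],[5.1,29.6,0],[5.1,29.6,0]], hand=[1,1,1,1,1,1,1,1])

```text
clock: 8.3
eef_pos: [393.0, -44.8, 230.9]
tcp_rot: [-2.826, 0.145, 1.479]
force: [0.6, 0.2, 0.4]
width: -0.2
finger_force: 0.0
```

```bash
cat > st.py <<'E'
from h import *
o=observe();a=np.deg2rad(-9.8); ex=np.array([np.cos(a),np.sin(a)]); ey=np.array([-np.sin(a),np.cos(a)])
M=R.from_euler('xyz',o['tcp_rot'])
T=np.c_[np.r_[ey,0],np.r_[ex,0],[0,0,-1]]
print(o['clock'],o['eef_pos'],"row",o['eef_pos'][:2]@ex,o['eef_pos'][:2]@ey,"to vertical",(R.from_matrix(T)*M.inv()).as_rotvec(degrees=True).round(1),o['joints'].round(2))
E
python3 st.py
```

```text
8.3 [392.9864822  -44.76561058 230.94143601] row 394.8715157172509 22.77764606792057 to vertical [  5.8 -19.   -3.2] [ 0.34  0.34 -0.51  1.88  0.22  1.32 -0.38]
```

Call:
move_arm(linear=[[0.5,1,0],[1,2,0],[1.5,3,0],[1.5,3,-3],[1.5,3,-6.5],[1.5,3,-10],[1.5,3,-13],[1.5,3,-14.5],[1.5,3,-14.5]], angular=[[1.9,-6.3,-1],[3.9,-12.6,-2.1],[5.8,-19,-3.2],[5.8,-19,-3.2],[5.8,-19,-3.2],[5.8,-19,-3.2],[5.8,-19,-3.2],[5.8,-19,-3.2],[5.8,-19,-3.2]], hand=[1,1,1,1,1,1,1,1,1])

```text
clock: 9.05
eef_pos: [405.2, -15.1, 84.2]
tcp_rot: [-3.137, 0.002, 1.4]
force: [-0.2, 0.1, 0.6]
width: 0.2
finger_force: 0.0
```

```bash
python3 st.py
```

```text
9.05 [405.24047802 -15.1160228   84.23727402] row 401.90005849287525 54.08033054100254 to vertical [ 0.  -0.3 -0. ] [ 0.33  0.39 -0.47  2.22  0.31  0.6  -0.54]
```

Call:
move_arm(linear=[[1,-0.2,0],[1.8,-0.3,0],[2.4,-0.4,0],[2.8,-0.5,0],[3.1,-0.55,0],[3.3,-0.6,0],[3.4,-0.6,0],[3.4,-0.6,0]], angular=[[0,0,0],[0,0,0],[0,0,0],[0,0,0],[0,0,0],[0,0,0],[0,0,0],[0,0,0]], hand=[1,1,1,1,1,1,1,1])

```text
clock: 9.72
eef_pos: [442.1, -21.1, 85.9]
tcp_rot: [-3.14, 0.0, 1.399]
force: [-4.5, 0.3, 3.5]
width: -0.6
finger_force: 2.0
```

```bash
python3 st.py; python3 look.py 6 | grep -E "^(last|mid|first|460)"
```

```text
9.7167 [442.06795107 -21.05543478  85.90838423] row 439.2010856591531 54.49597281466096 to vertical [ 0.  -0.1  0. ] [ 0.33  0.43 -0.46  2.14  0.32  0.64 -0.52]
last x [431.2 598.9] z 139.1
mid x [532.7 600.9] z 139.0
first x [453.4 603. ] z 138.9
460 26.7; 480 25.0; 500 25.2; 520 25.1; 540 25.0; 560 25.2; 580 25.1;
```

Call:
move_arm(linear=[[0.1,0,0],[0.2,-0.05,0],[0.23,-0.05,0],[0.23,-0.05,0],[-0.5,0.1,0],[-2,0.4,0],[-2.5,0.4,0],[-2.5,0.4,3],[-2.5,0.4,6],[-2.5,0.4,9],[-2.5,0.4,13],[-2.5,0.4,14]], angular=[[0,0,0],[0,0,0],[0,0,0],[0,0,0],[0,0,0],[0,0,0],[0,0,0],[0,0,0],[0,0,0],[0,0,0],[0,0,0],[0,0,0]], hand=[1,1,1,1,1,1,1,1,1,1,1,1])

```text
clock: 10.82
eef_pos: [421.0, -16.7, 231.2]
tcp_rot: [3.133, -0.001, 1.399]
force: [1.5, -0.1, 0.7]
width: 0.0
finger_force: 0.0
```

```bash
python3 st.py; python3 look.py 7 | grep -E "^(last|mid|first|460)"
```

```text
10.8167 [421.00887406 -16.74735951 231.15058457] row 417.71602950606115 55.15672925522255 to vertical [0.1 0.5 0. ] [ 0.46  0.15 -0.57  2.06  0.1   0.95 -0.33]
last x [454.1 602.7] z 139.1
mid x [452.3 600.4] z 139.1
first x [454.8 602.9] z 139.0
460 40.3; 480 25.1; 500 25.2; 520 25.1; 540 25.1; 560 25.1; 580 25.0;
```

Call:
move_arm(linear=[[2,-2.5,0],[4.5,-5.6,0],[7,-8.5,0],[9.1,-11.2,0],[9.1,-11.2,0],[9.1,-11.2,0],[9.1,-11.2,-2],[9.1,-11.2,-5],[9.1,-11.2,-8],[9.1,-11.2,-8],[9.1,-11.2,-8],[9.1,-11.2,-8]], angular=[[0,0,0],[6.2,-1.1,0],[12.4,-2.2,0],[18.6,-3.3,0],[24.8,-4.3,0],[31,-5.4,0],[37.2,-6.5,0],[44.3,-7.7,0],[44.3,-7.7,0],[44.3,-7.7,0],[44.3,-7.7,0],[44.3,-7.7,0]], hand=[-1,-1,-1,-1,-1,-1,-1,-1,-1,-1,-1,-1])

```text
clock: 11.92
eef_pos: [509.5, -127.6, 147.6]
tcp_rot: [3.14, -0.785, 1.403]
force: [0.4, 0.4, 1.3]
width: 85.7
finger_force: 0.0
```

```bash
python3 st.py
```

```text
11.9167 [ 509.48599221 -127.59658878  147.58172253] row 523.7696723645429 -39.01533083242089 to vertical [-44.3   7.7  -0.1] [ 1.01  0.75 -0.57  1.75 -0.41  1.06  0.61]
```

Call:
move_arm(linear=[[0.3,1,-1.5],[0.5,2,-3],[0.8,3,-4.7],[1,3.8,-6],[1.05,4.3,-6.8],[1.1,4.8,-7.6],[1.2,5.3,-8.5],[1.3,5.8,-9.3],[1.3,6.0,-9.6],[1.3,6.0,-9.6]], angular=[[0,0,0],[0,0,0],[0,0,0],[0,0,0],[0,0,0],[0,0,0],[0,0,0],[0,0,0],[0,0,0],[0,0,0]], hand=[-1,-1,-1,-1,-1,-1,-1,-1,-1,-1])

```text
clock: 12.75
eef_pos: [521.2, -68.2, 49.6]
tcp_rot: [-3.14, -0.785, 1.399]
force: [-0.2, 0.3, -0.7]
width: 85.2
finger_force: 0.0
```

```bash
python3 st.py
```

```text
12.75 [521.17030952 -68.18475306  49.61785713] row 525.1710321259465 21.51834314178798 to vertical [-44.4   7.6   0. ] [ 0.93  0.89 -0.57  1.82 -0.42  0.83  0.64]
```

Call:
move_arm(linear=[[0.03,0.15,0],[0.05,0.3,0],[0.08,0.45,0],[0.1,0.6,0],[0.13,0.75,0],[0.16,0.9,0],[0.18,1.05,0],[0.21,1.2,0],[0.23,1.35,0],[0.26,1.5,0],[0.29,1.65,0],[0.31,1.8,0],[0.34,1.95,0],[0.36,2.1,0],[0.39,2.25,0],[0.42,2.4,0],[0.42,2.4,0]], angular=[[0,0,0],[0,0,0],[0,0,0],[0,0,0],[0,0,0],[0,0,0],[0,0,0],[0,0,0],[0,0,0],[0,0,0],[0,0,0],[0,0,0],[0,0,0],[0,0,0],[0,0,0],[0,0,0],[0,0,0]], hand=[-1,-1,-1,-1,-1,-1,-1,-1,-1,-1,-1,-1,-1,-1,-1,-1,-1])

```text
clock: 14.17
eef_pos: [525.7, -44.5, 50.0]
tcp_rot: [-3.141, -0.785, 1.4]
force: [-0.6, -0.5, -1.2]
width: 85.4
finger_force: 0.0
```

```bash
python3 st.py; python3 look.py 8 | tail -5
```

```text
14.1667 [525.69637306 -44.51030589  50.03375379] row 525.6014350921292 45.61770938219914 to vertical [-44.3   7.6  -0. ] [ 0.9   0.89 -0.59  1.85 -0.43  0.79  0.63]
tcp x',y' 525.665974931926 45.203628565339386 [ 0.28438446  0.31634963 -1.40043766]
470 [(-55, 149), (-45, 153), (-35, 144), (-25, 115), (-15, 121), (-5, 113), (5, 98), (15, 89), (25, 62), (35, 143), (45, 143), (55, 142), (65, 142), (75, 142), (85, 142), (95, 138), (105, 142), (115, 142), (125, 142), (135, 141), (145, 143), (155, 145), (165, 3), (175, 139), (185, 141), (195, 144)]
500 [(-55, 194), (-45, 155), (-35, 141), (-25, 142), (-15, 56), (-5, 46), (5, 2), (15, 1), (25, 140), (35, 145), (45, 143), (55, 142), (65, 143), (75, 142), (85, 141), (95, 139), (105, 144), (115, 144), (125, 143), (135, 142), (145, 141), (155, 142), (165, 4), (175, 139), (185, 142), (195, 142)]
570 [(-55, 148), (-45, 145), (-35, 119), (-25, 124), (-15, 124), (-5, 120), (5, 104), (15, 92), (25, 143), (35, 142), (45, 142), (55, 142), (65, 142), (75, 142), (85, 142), (95, 140), (105, 144), (115, 143), (125, 142), (135, 144), (145, 142), (155, 139)
[... 160 characters left out ...]
9]).round(1),"z",np.median(z[m]).round(1))
                ~~~~~~~~~~~~~^^^^^^^^^^^^^
    return _quantile_unchecked(
        a, q, axis, out, overwrite_input, method, keepdims, weights)
    return _ureduce(a,
                    func=_quantile_ureduce_func,
    ...<5 lines>...
                    overwrite_input=overwrite_input,
                    method=method)
    r = func(a, **kwargs)
    result = _quantile(arr,
                       quantiles=q,
    ...<2 lines>...
                       out=out,
                       weights=wgt)
    slices_having_nans = np.isnan(arr[-1, ...])
                                  ~~~^^^^^^^^^
IndexError: index -1 is out of bounds for axis 0 with size 0
```

View pics/side8.png

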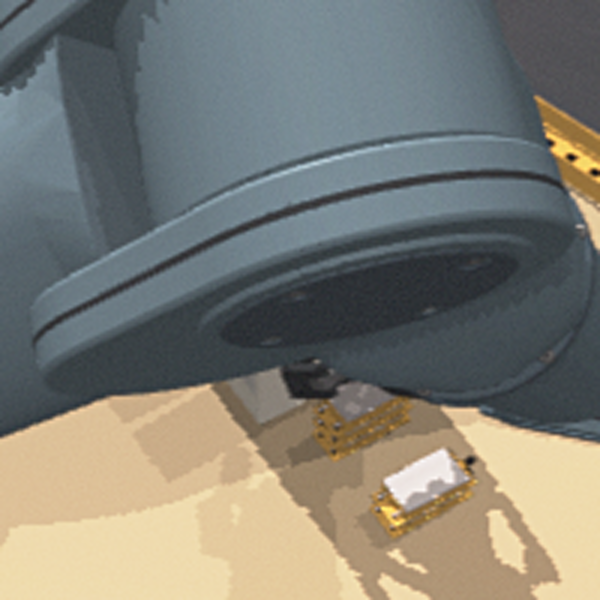

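```bash
cat > top.py <<'E'
from h import *
import sys
a=np.deg2rad(-9.8); ex=np.array([np.cos(a),np.sin(a)]); ey=np.array([-np.sin(a),np.cos(a)])
p,T=cloud("top")
if len(sys.argv)>1: cv2.imwrite(f"pics/top{sys.argv[1]}.png",cv2.resize(p[140:260,190:370,::-1],(720,480),interpolation=cv2.INTER_CUBIC))
Q=T[140:260,180:380].reshape(-1,3); x=Q[:,:2]@ex;y=Q[:,:2]@ey;z=Q[:,2]
yy=y[(abs(z-141)<12)&(x>460)&(x<590)&(y>0)&(y<260)]; hh=np.histogram(yy,np.arange(10,250,3)); print([(int(b),int(c)) for b,c in zip(hh[1],hh[0])])
o=observe(); print(o["clock"],o["force"],o["eef_pos"][:2]@ey)
E
python3 top.py 9
```

```text
[(10, 0), (13, 0), (16, 0), (19, 0), (22, 14), (25, 45), (28, 45), (31, 46), (34, 46), (37, 45), (40, 45), (43, 45), (46, 46), (49, 47), (52, 45), (55, 44), (58, 44), (61, 47), (64, 43), (67, 47), (70, 44), (73, 45), (76, 45), (79, 43), (82, 34), (85, 0), (88, 0), (91, 0), (94, 44), (97, 46), (100, 44), (103, 46), (106, 45), (109, 44), (112, 46), (115, 46), (118, 42), (121, 47), (124, 46), (127, 45), (130, 43), (133, 44), (136, 47), (139, 43), (142, 47), (145, 48), (148, 43), (151, 46), (154, 7), (157, 0), (160, 0), (163, 0), (166, 0), (169, 0), (172, 28), (175, 44), (178, 46), (181, 46), (184, 46), (187, 42), (190, 48), (193, 47), (196, 47), (199, 39), (202, 44), (205, 50), (208, 41), (211, 48), (214, 44), (217, 38), (220, 47), (223, 49), (226, 40), (229, 52), (232, 47), (235, 53), (238, 7), (241, 0), (244, 0)]
14.3167 [-0.14164278  0.16925143 -0.27109041] 45.11591740345682
```

View pics/top9.png

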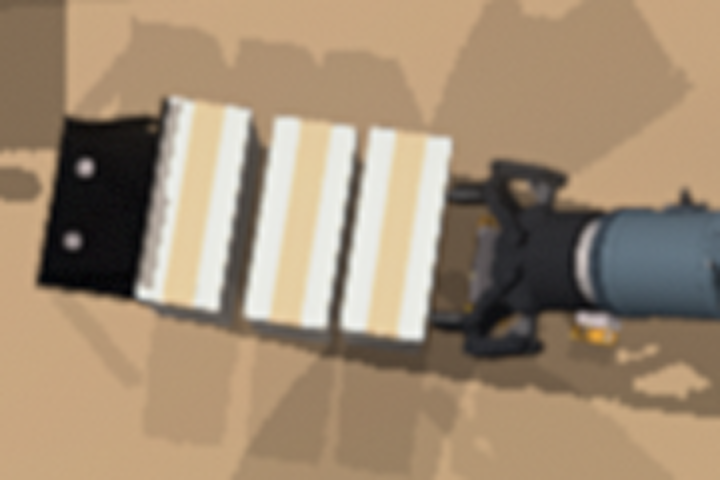

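Nothing has moved yet: the open fingertips sit further back and higher than I assumed, just short of the face. In the crop the gaps are at x≈360 and x≈255. I'll back off, half close the hand so the tips swing forward, and push at about z 60.

Call:
move_arm(linear=[[-0.2,-1.2,0.5],[-0.4,-2.4,1],[-0.6,-3.4,1],[-0.6,-3.4,1],[-0.6,-3.4,1],[-0.6,-3.4,1],[-0.6,-3.4,1]], angular=[[0,0,0],[0,0,0],[0,0,0],[0,0,0],[0,0,0],[0,0,0],[0,0,0]], hand=[-1,-1,0,0,0,0,0])

```text
clock: 14.9
eef_pos: [519.5, -77.8, 60.0]
tcp_rot: [-3.141, -0.786, 1.4]
force: [0.1, 0.7, -0.3]
width: 42.5
finger_force: 0.0
```

```bash
python3 st.py; python3 top.py | tail -1; python3 - <<'E'
from h import *
a=np.deg2rad(-9.8); ex=np.array([np.cos(a),np.sin(a)]); ey=np.array([-np.sin(a),np.cos(a)])
p,T=cloud("top"); Q=T[140:260,180:380].reshape(-1,3); x=Q[:,:2]@ex;y=Q[:,:2]@ey;z=Q[:,2]
for lo in (490,500,550,560):
    m=(abs(x-lo)<6)&(y<24)&(y>-40); o=np.argsort(-y[m]); print(lo,[(int(i),int(j)) for i,j in zip(y[m][o],z[m][o])][::3])
E
```

```text
14.9 [519.48521658 -77.8066876   59.95265184] row 525.1482728889098 11.749994018782331 to vertical [-44.4   7.6  -0. ] [ 0.94  0.88 -0.57  1.81 -0.41  0.86  0.64]
14.95 [-0.32042619  0.14059218  0.62039002] 11.726494639669795
490 [(22, 4), (19, 1), (17, 2), (15, 0), (12, 2), (10, 7), (8, 6), (5, -6), (3, -2), (0, 1), (-1, 0), (-3, 0), (-5, 89), (-7, 3), (-8, 41), (-9, 90), (-10, 3), (-11, 44), (-12, 90), (-14, 102), (-15, 46), (-16, 18), (-17, 106), (-18, 99), (-20, 94), (-21, 41), (-23, 105), (-24, 94), (-25, 114), (-26, 6), (-27, 38), (-28, 113), (-29, 108), (-30, 44), (-32, 117), (-33, 44), (-33, 122), (-34, 120), (-36, 130), (-38, 120)]
500 [(22, -1), (20, -3), (17, 1), (14, -1), (12, -4), (10, -6), (7, 5), (5, 4), (3, 3), (0, -4), (-2, 5), (-2, 90), (-5, 2), (-7, 47), (-8, 55), (-11, 56), (-16, 109), (-19, 108), (-24, 117), (-28, 118), (-33, 118), (-36, 125), (-39, 120)]
550 [(22, 1), (20, 1), (17, 4), (14, 6), (12, 0), (10, -2), (8, 3), (5, 9), (2, -3), (1, -3), (-1, -5), (-4, 92), (-5, 0), (-7, 2), (-9, 90), (-12, 92), (-13, 93), (-15, 102), (-18, 54), (-21, 108), (-21, 104), (-24, 97), (-26, 111), (-27, 113), (-28, 121), (-30, 111), (-32, 121), (-33, 52), (-34, 126), (-36, 56), (-37, 123), (-39, 134)]
560 [(22, -2), (20, 2), (18, 2), (16, 4), (13, 0), (10, 0), (7, 2), (4, 8), (2, -3), (0, 3), (-2, 3), (-5, 4), (-11, 89), (-17, 97), (-25, 48), (-32, 120), (-33, 126), (-36, 120), (-39, 122)]
```

Call:
move_arm(linear=[[0,0,0],[0,0,0],[0.05,0.3,-0.4],[0.1,0.6,-0.8],[0.17,1,-1.4],[0.25,1.5,-2.1],[0.33,1.9,-2.8],[0.33,1.9,-2.8],[0.33,1.9,-2.8]], angular=[[-5,0.9,0],[-9.85,1.7,0],[-9.85,1.7,0],[-9.85,1.7,0],[-9.85,1.7,0],[-9.85,1.7,0],[-9.85,1.7,0],[-9.85,1.7,0],[-9.85,1.7,0]], hand=[0,0,0,0,0,0,0,0,0])

```text
clock: 15.75
eef_pos: [522.3, -59.6, 31.0]
tcp_rot: [-3.139, -0.612, 1.398]
force: [0.7, 0.1, 0.5]
width: 42.4
finger_force: 0.0
```

```bash
python3 st.py; python3 - <<'E'
from h import *
a=np.deg2rad(-9.8); ex=np.array([np.cos(a),np.sin(a)]); ey=np.array([-np.sin(a),np.cos(a)])
p,T=cloud("top"); cv2.imwrite("pics/top10.png",cv2.resize(p[140:260,190:370,::-1],(720,480),interpolation=cv2.INTER_CUBIC))
Q=T[140:260,180:380].reshape(-1,3); x=Q[:,:2]@ex;y=Q[:,:2]@ey;z=Q[:,2]
for lo in (500,550):
    m=(abs(x-lo)<6)&(y<35)&(y>-40); o=np.argsort(-y[m]); print(lo,[(int(i),int(j)) for i,j in zip(y[m][o],z[m][o])][::2])
E
```

```text
15.75 [522.28784343 -59.64677139  30.96693585] row 524.8190132857017 30.121952604177892 to vertical [-34.6   5.9   0.1] [ 0.8   0.81 -0.51  1.88 -0.36  0.7   0.53]
500 [(34, 144), (32, 141), (31, 149), (29, 142), (29, 143), (26, 141), (26, 139), (20, 4), (18, 64), (17, 60), (16, 2), (15, 74), (12, 70), (9, 75), (6, 82), (4, 84), (3, 80), (0, 92), (-4, 97), (-5, 96), (-7, 104), (-9, 121), (-11, 118), (-12, 118), (-14, 121), (-15, 130), (-16, 115), (-17, 127), (-18, 121), (-20, 127), (-21, 131), (-22, 139), (-23, 138), (-24, 128), (-25, 109), (-26, 128), (-27, 125), (-29, 139), (-29, 137), (-30, 135), (-32, 135), (-32, 135), (-34, 145), (-34, 143), (-35, 140), (-37, 185), (-37, 184), (-38, 145), (-39, 174)]
550 [(34, 141), (33, 142), (31, 138), (31, 143), (30, 132), (28, 140), (25, 140), (24, 144), (21, -3), (21, -5), (19, 61), (17, -3), (14, -7), (14, 1), (13, 69), (11, -3), (10, 76), (8, 76), (8, 7), (7, 1), (5, 80), (4, 83), (2, 89), (1, -2), (0, 94), (0, 93), (-1, 4), (-1, 3), (-3, 98), (-4, 94), (-4, 5), (-5, 100), (-6, 106), (-8, 111), (-9, 109), (-11, 115), (-14, 110), (-15, 121), (-18, 94), (-20, 114), (-23, 129), (-26, 123), (-28, 121), (-28, 137), (-31, 131), (-31, 134), (-33, 139), (-36, 141), (-37, 176)]
```

Call:
move_arm(linear=[[0.03,0.2,0],[0.07,0.4,0],[0.1,0.55,0],[0.12,0.7,0],[0.15,0.85,0],[0.17,1.0,0],[0.21,1.2,0],[0.24,1.4,0],[0.28,1.6,0],[0.31,1.8,0],[0.34,2.0,0],[0.38,2.2,0],[0.41,2.4,0],[0.45,2.6,0],[0.48,2.8,0],[0.52,3.0,0],[0.54,3.15,0],[0.54,3.15,0]], angular=[[0,0,0],[0,0,0],[0,0,0],[0,0,0],[0,0,0],[0,0,0],[0,0,0],[0,0,0],[0,0,0],[0,0,0],[0,0,0],[0,0,0],[0,0,0],[0,0,0],[0,0,0],[0,0,0],[0,0,0],[0,0,0]], hand=[0,0,0,0,0,0,0,0,0,0,0,0,0,0,0,0,0,0])

```text
clock: 17.3
eef_pos: [528.9, -29.0, 31.9]
tcp_rot: [3.141, -0.609, 1.399]
force: [0.5, -5.1, 1.4]
width: 42.8
finger_force: 2.4
```

```bash
python3 top.py 11
```

```text
[(10, 3), (13, 2), (16, 0), (19, 0), (22, 0), (25, 0), (28, 0), (31, 0), (34, 0), (37, 0), (40, 0), (43, 0), (46, 0), (49, 0), (52, 38), (55, 45), (58, 46), (61, 46), (64, 46), (67, 42), (70, 46), (73, 43), (76, 45), (79, 47), (82, 44), (85, 45), (88, 45), (91, 47), (94, 44), (97, 45), (100, 43), (103, 47), (106, 44), (109, 46), (112, 42), (115, 49), (118, 41), (121, 48), (124, 43), (127, 44), (130, 47), (133, 47), (136, 43), (139, 43), (142, 47), (145, 44), (148, 45), (151, 43), (154, 42), (157, 48), (160, 45), (163, 45), (166, 43), (169, 44), (172, 38), (175, 43), (178, 47), (181, 44), (184, 42), (187, 51), (190, 39), (193, 49), (196, 43), (199, 45), (202, 44), (205, 48), (208, 42), (211, 44), (214, 45), (217, 48), (220, 42), (223, 48), (226, 43), (229, 46), (232, 57), (235, 46), (238, 8), (241, 0), (244, 0)]
17.35 [-0.48604402 -5.18515827  2.0238118 ] 61.42537133116113
```

View pics/top11.png

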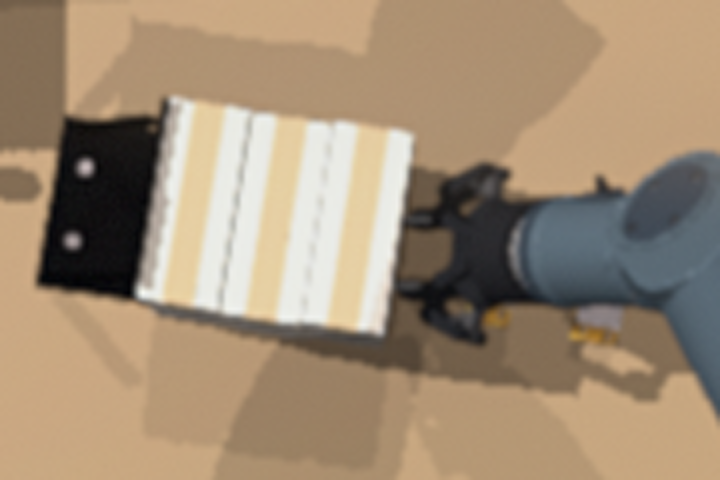

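The row is nearly closed. I'll press it home until the force rises.

Call:
move_arm(linear=[[0.02,0.1,0],[0.03,0.2,0],[0.03,0.2,0]], angular=[[0,0,0],[0,0,0],[0,0,0]], hand=[0,0,0])

```text
clock: 17.6
eef_pos: [529.1, -27.5, 31.9]
tcp_rot: [3.141, -0.609, 1.399]
force: [-0.6, -5.3, 3.1]
width: 42.6
finger_force: 3.2
```

Call:
move_arm(linear=[[0.02,0.1,0],[0.03,0.2,0],[0.05,0.3,0],[0.05,0.3,0]], angular=[[0,0,0],[0,0,0],[0,0,0],[0,0,0]], hand=[0,0,0,0])

```text
clock: 17.93
eef_pos: [529.5, -27.1, 31.7]
tcp_rot: [3.14, -0.606, 1.397]
force: [-5.9, -14.3, 9.9]
width: 42.5
finger_force: 7.6
```

Call:
move_arm(linear=[[-0.05,-0.3,0],[-0.15,-0.9,0.2],[-0.35,-2,2],[-0.6,-3.5,4.5],[-0.9,-5,7.5],[-1.1,-6.5,10.5],[-1.4,-8,14],[-1.7,-10,17],[-2,-12,20],[-2,-12,20]], angular=[[0,0,0],[0,0,0],[0,0,0],[0,0,0],[0,0,0],[0,0,0],[0,0,0],[0,0,0],[0,0,0],[0,0,0]], hand=[0,0,0,0,0,0,0,0,0,0])

```text
clock: 18.77
eef_pos: [511.5, -148.1, 236.8]
tcp_rot: [3.133, -0.606, 1.4]
force: [1.2, -1.4, -0.4]
width: 42.8
finger_force: 0.0
```

```bash
python3 - <<'E'
from h import *
a=np.deg2rad(-9.8); ex=np.array([np.cos(a),np.sin(a)]); ey=np.array([-np.sin(a),np.cos(a)])
p,T=cloud("top"); s,_=cloud("side")
A=cv2.resize(p[140:260,200:350],(500,400),interpolation=cv2.INTER_CUBIC);B=cv2.resize(s[130:280,215:327],(299,400),interpolation=cv2.INTER_CUBIC)
cv2.imwrite("pics/fin.png",np.hstack([A,B])[...,::-1])
Q=T[140:260,180:380].reshape(-1,3); x=Q[:,:2]@ex;y=Q[:,:2]@ey;z=Q[:,2]
for l,h in ((58,108),(118,168),(178,228)):
    m=(abs(z-141)<12)&(y>l)&(y<h); print(np.percentile(x[m],[1,99]).round(1),np.median(z[m]).round(1), [np.median(z[m&(abs(y-q)<6)]).round(1) for q in (l+5,h-5)])
for lo in range(460,600,20):
    m=(abs(x-lo)<10)&(z>130)&(y>30)&(y<260); print(lo,y[m].min().round(1),y[m].max().round(1),end="; ")
o=observe();print(o["clock"],o["force"])
E
```

```text
[453.3 601.9] 140.2 [np.float64(140.2), np.float64(140.0)]
[451.3 598.9] 140.3 [np.float64(139.9), np.float64(139.9)]
[452.6 600.8] 140.3 [np.float64(140.1), np.float64(140.3)]
460 55.1 238.3; 480 54.7 238.2; 500 54.6 238.7; 520 54.4 238.1; 540 54.6 238.6; 560 54.3 238.5; 580 54.2 237.9; 18.8667 [-0.52141939  0.59960949 -0.58113848]
```

View pics/fin.png

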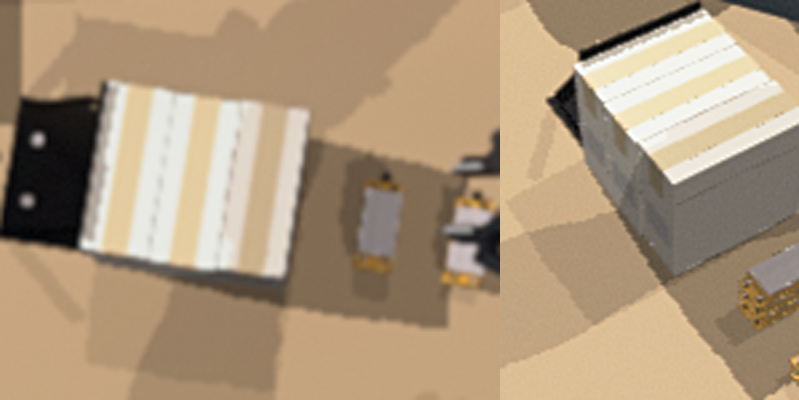

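The row is closed and square against the bookend, aligned to within about 2 mm along its depth. The gold stacks are undisturbed and the arm is clear.

```bash
python3 -c "
from bench import *
print(job_done())"
```

```text
the job is handed in; nothing more can be done
None
```

The job is handed in: all three cartons stand upright, closed face to face against the bookend and lined up to about 2 mm, with the gold stacks still in place in the last pictures, at about 19 s of the 32 s allowed.

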